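# Clear the reading sheet and hold a culture tube slanted over it

## Robot

A 6-joint arm with a two-finger parallel gripper is mounted at the origin on the work surface. World frame = base frame: x ahead of the robot, y to its left, z up, the work surface at z = 0. Lengths are in mm, angles in rad, forces in N, time in s.
With the tool pointing down it reaches from about 300 to 875 mm from the base axis. Payload 6.4 kg.
Tool frame: the origin (TCP) lies at the very end of the fingers, on their centre line; the grasp point (between the pads) lies 19 mm behind it; z points along the fingers, y is the line along which they close (so a half turn about z gives the same grasp; the last joint's range is limited). The gripper opens to 88 mm and grips with 3 to 60 N. Pads are 18 mm wide; open, the fingers measure 123 mm over their backs; the gripper's body (75 mm by 187 mm) begins 45 mm behind the grasp point.
Start: joints at [1.07, 0.181, 1.607, -0, 1.354, -0.206], TCP at [167.054, 550.213, 238.714] pointing down, gripper open.
Joint ranges: [-2.99, 2.99], [-0.89, 2.07], [0.3, 2.58], [-1.14, 4.28], [0, 2.63], [-3.12, 3.12]. Speed limits (rad/s): [2.57, 2.57, 3.01, 3.14, 3.14, 3.14].

## Interface

Orientations are given as a rotation vector (axis times angle).
In Python, from station import bot gives the robot as it stands. Calls block until the motion is done:
- bot.move_pose(position, orientation): joint-space move of the TCP to a pose.
- bot.servo_line(position, rate=150, ori=None, contact_N=None): straight line of the TCP; ori=None keeps the orientation; rate is the mean speed in mm/s. With contact_N (N) it stops when the force on the tool has changed by that much, and returns True; else False.
- bot.set_joints(angles): joint-space move.
- bot.command_gripper(opening, squeeze=None): opening from 0.0 (shut) to 1.0 (fully open); squeeze is the grip in N (None keeps the last); returns when the fingers have stopped.
- bot.sleep(seconds).
- bot.inverse_kinematics(position, orientation): joint angles nearest the present ones, or None.
- bot.camera(name): name is "scene" or "top"; returns a dict with "color" (480x640x3 uint8, red, green, blue), "intrinsics" (3x3 intrinsics, pixels), "extrinsics" (4x4, takes a point from world to camera coordinates). Camera axes: x right, y down, z forward; pixel columns grow to the right and rows downward; lengths in mm; the calibration is good to about 2 mm. A picture is of the moment at which its call begins. There is no depth.
A pose or a line that the arm cannot do raises bot.Unreachable and nothing moves.
- bot.close_job(): hands the job in; it is judged then, once.
Trained networks look in a picture, given as the dict that the camera call returned (one of the last four; its "shot" number tells which), for a name from the list of things; names that differ only in an ending like _2 or _b are one class to them, and where a whole thing is asked for, a point or a joint stands for the part that bears it (a point fixed in the world has none). Each returns a list of dicts, best first, with "score" (0 to 1); they miss things now and then, are a little off and sometimes report something else, mostly with a low value. They report only what shows in the picture. A call takes as long as a camera call.
- bot.recognise(thing, picture): "at" ([x, y, z] in mm, in world coordinates, good to about 4 mm: the middle of the surface that is visible of it).
- bot.trace(thing, picture): "mask" (480x640 bool, what is visible of it).
- bot.place_of(thing, picture): "at" ([x, y, z] in mm, in world coordinates, good to about 4 mm: a listed point, or the origin of a listed thing).
Readings, each from a call of its own:
- bot.current_time_s(): time.
- bot.current_q(): joint angles.
- bot.current_joint_vel(): joint speeds.
- bot.current_joint_torque(): joint torques, N m.
- bot.current_tool_pos(): TCP position.
- bot.current_ee_rot(): TCP orientation.
- bot.current_contact_force(): force on the tool from outside, world axes, zero at the start.
- bot.current_moment(): the same for the moment, N m.
- bot.current_opening(): opening from 0.0 (shut) to 1.0 (fully open).
- bot.current_grip_force(): force on a finger pad.
Only numpy, scipy, OpenCV 4.12 (cv2) and the standard library are available. Lean on these libraries where they do the work, as an engineer would, in place of code of your own. Each camera call takes 0.05 s, during which the arm holds its last target. There are 200 camera calls.

## Task

Clear the white sheet for reading a culture: stack the two green slide cartons lying on it squarely on top of the yellow one beside it, one column of three, setting each down without dropping it (they hold glass). Then draw the red-capped tube straight out of the rack and hold it over the middle of the sheet, cap end up, slanted at about 45 degrees with its lower end about 10 cm above the sheet; finish while still holding it there. Leave the other tubes, the beaker and the dish undisturbed, and do not shift the yellow carton.

Things in the scene. Friction and masses are not known exactly. Their poses are not given: they have to be found in the camera images.
- sheet: a white paper sheet lying on the black bench, 297 x 210 mm, under 1 mm thick, fixed; origin at its middle on the bench top, x along its 297 mm side
- carton_a_mid (a point): a closed carton of glass microscope slides, green with a blank white label on top, 82 long x 56 wide x 32 mm high, about 0.25 kg. It lies flat on the sheet; the other green carton lies on the sheet too, at least 140 mm away between centres. The two are alike. This point is its centre, 16 mm above its underside; x along the 82 mm length, y along the 56 mm width, z up.
- carton_b_mid (a point): a closed carton of glass microscope slides, green with a blank white label on top, 82 long x 56 wide x 32 mm high, about 0.25 kg. It lies flat on the sheet. Alike with the other green one; either may go first. This point is its centre, 16 mm above its underside; x along the 82 mm length, y along the 56 mm width, z up.
- base_carton_mid (a point): a closed carton of glass microscope slides, yellow with a blank white label on top, 82 long x 56 wide x 32 mm high, about 0.25 kg. It stands on the bench on one side of the sheet (left or right), the rack being on the other side. This point is its centre, 16 mm above its underside; x along the 82 mm length, y along the 56 mm width, z up.
- rack: a white test-tube rack, fixed, 214 mm long (x) x 62 mm wide (y), its end panels 78 mm high; two perforated tiers, the upper one with its top face 75 mm above the bench, and a closed floor 6 mm thick; one row of five vertical holes 22 mm in diameter along x, at x = -76, -38, 0, 38 and 76 mm, y = 0. Origin at the centre of its underside
- red_tube_mid (a point): a capped glass culture tube with a red cap, 125 mm long in all: glass 20 mm in diameter, cap 25 mm in diameter over the top 24 mm; about 45 g. It stands upright in one of the rack's holes, on the rack's floor 6 mm above the bench, so that its top is 131 mm above the bench. The one to take. This point is at half its length on its axis, 62.5 mm from the foot; z along the tube towards the cap. The middle of the cap is 50.5 mm farther along z.
- red_tube_foot (a point): the middle of the red-capped tube's lower end, on its axis; z along the tube towards the cap
- blue_tube: a capped glass culture tube with a blue cap, 125 mm long in all: glass 20 mm in diameter, cap 25 mm in diameter over the top 24 mm; about 45 g. It stands upright in one of the rack's holes, on the rack's floor 6 mm above the bench, so that its top is 131 mm above the bench. To be left where it is. Origin at the middle of its foot; at least 76 mm from the other tubes.
- grey_tube: a capped glass culture tube with a grey cap, 125 mm long in all: glass 20 mm in diameter, cap 25 mm in diameter over the top 24 mm; about 45 g. It stands upright in one of the rack's holes, on the rack's floor 6 mm above the bench, so that its top is 131 mm above the bench. To be left where it is. Origin at the middle of its foot; at least 76 mm from the other tubes.
- beaker: an empty glass beaker, 68 mm in diameter, 90 mm high, standing beyond the work; to be left alone. Origin at the centre of its underside
- dish: a closed culture dish, 90 mm in diameter, 15 mm high, lying beyond the work; to be left alone. Origin at the centre of its underside

How it is judged (in metres and radians):
On the way, in this order (a step that is already met when the one before it is completed fails the run):
1. one green carton stands squarely on the yellow one, let go (((horizontal distance between carton_a_mid and base_carton_mid below 0.01 m and z of carton_a_mid in the frame of base_carton_mid between 0.028 and 0.036 m and angle between the x axis of carton_a_mid and the x axis of base_carton_mid, either way round below 0.15 rad and angle between carton_a_mid's own z axis and vertical below 0.06 rad and contact force between carton_a and the fingers below 0.1 N and linear speed of carton_a below 0.03 m/s) or (horizontal distance between carton_b_mid and base_carton_mid below 0.01 m and z of carton_b_mid in the frame of base_carton_mid between 0.028 and 0.036 m and angle between the x axis of carton_b_mid and the x axis of base_carton_mid, either way round below 0.15 rad and angle between carton_b_mid's own z axis and vertical below 0.06 rad and contact force between carton_b and the fingers below 0.1 N and linear speed of carton_b below 0.03 m/s))), for 0.2 s.
2. the other green carton stands squarely on top of it, let go: a column of three ((((horizontal distance between carton_a_mid and base_carton_mid below 0.01 m and z of carton_a_mid in the frame of base_carton_mid between 0.028 and 0.036 m and angle between the x axis of carton_a_mid and the x axis of base_carton_mid, either way round below 0.15 rad and angle between carton_a_mid's own z axis and vertical below 0.06 rad and contact force between carton_a and the fingers below 0.1 N and linear speed of carton_a below 0.03 m/s) and (horizontal distance between carton_b_mid and carton_a_mid below 0.01 m and z of carton_b_mid in the frame of carton_a_mid between 0.028 and 0.036 m and angle between the x axis of carton_b_mid and the x axis of carton_a_mid, either way round below 0.15 rad and angle between carton_b_mid's own z axis and vertical below 0.06 rad and contact force between carton_b and the fingers below 0.1 N and linear speed of carton_b below 0.03 m/s)) or ((horizontal distance between carton_b_mid and base_carton_mid below 0.01 m and z of carton_b_mid in the frame of base_carton_mid between 0.028 and 0.036 m and angle between the x axis of carton_b_mid and the x axis of base_carton_mid, either way round below 0.15 rad and angle between carton_b_mid's own z axis and vertical below 0.06 rad and contact force between carton_b and the fingers below 0.1 N and linear speed of carton_b below 0.03 m/s) and (horizontal distance between carton_a_mid and carton_b_mid below 0.01 m and z of carton_a_mid in the frame of carton_b_mid between 0.028 and 0.036 m and angle between the x axis of carton_a_mid and the x axis of carton_b_mid, either way round below 0.15 rad and angle between carton_a_mid's own z axis and vertical below 0.06 rad and contact force between carton_a and the fingers below 0.1 N and linear speed of carton_a below 0.03 m/s)))), for 0.2 s.
3. the red-capped tube is drawn clear of the rack, still upright, by the gripper (height (world z) of red_tube_foot above 0.08 m and angle between red_tube_mid's own z axis and vertical below 0.35 rad and contact force between red_tube and the fingers above 0.5 N and contact force between red_tube and rack below 0.1 N), for 0.05 s.
At the end, for the whole second after the job is handed in: Column of three cartons, each within 10 mm and 9 degrees of the one below, let go; yellow moved < 30 mm. Red tube still, held by the gripper alone, cap up, 30-60 degrees from vertical, middle within 60 mm of sheet middle, foot 50-170 mm up. Other tubes, beaker, dish moved < 20 mm ((((horizontal distance between carton_a_mid and base_carton_mid below 0.01 m and z of carton_a_mid in the frame of base_carton_mid between 0.028 and 0.036 m and angle between the x axis of carton_a_mid and the x axis of base_carton_mid, either way round below 0.15 rad and angle between carton_a_mid's own z axis and vertical below 0.06 rad and contact force between carton_a and the fingers below 0.1 N and linear speed of carton_a below 0.03 m/s) and (horizontal distance between carton_b_mid and carton_a_mid below 0.01 m and z of carton_b_mid in the frame of carton_a_mid between 0.028 and 0.036 m and angle between the x axis of carton_b_mid and the x axis of carton_a_mid, either way round below 0.15 rad and angle between carton_b_mid's own z axis and vertical below 0.06 rad and contact force between carton_b and the fingers below 0.1 N and linear speed of carton_b below 0.03 m/s)) or ((horizontal distance between carton_b_mid and base_carton_mid below 0.01 m and z of carton_b_mid in the frame of base_carton_mid between 0.028 and 0.036 m and angle between the x axis of carton_b_mid and the x axis of base_carton_mid, either way round below 0.15 rad and angle between carton_b_mid's own z axis and vertical below 0.06 rad and contact force between carton_b and the fingers below 0.1 N and linear speed of carton_b below 0.03 m/s) and (horizontal distance between carton_a_mid and carton_b_mid below 0.01 m and z of carton_a_mid in the frame of carton_b_mid between 0.028 and 0.036 m and angle between the x axis of carton_a_mid and the x axis of carton_b_mid, either way round below 0.15 rad and angle between carton_a_mid's own z axis and vertical below 0.06 rad and contact force between carton_a and the fingers below 0.1 N and linear speed of carton_a below 0.03 m/s))) and distance of base_carton_mid from where it was at the start of the episode below 0.03 m and angle between red_tube_mid's own z axis and vertical between 0.52 and 1.05 rad and horizontal distance between red_tube_mid and sheet below 0.06 m and height (world z) of red_tube_foot between 0.05 and 0.17 m and contact force between red_tube and the fingers above 0.5 N and linear speed of red_tube below 0.03 m/s and angular speed of red_tube below 0.3 rad/s and contact force between red_tube and rack below 0.1 N and contact force between red_tube and blue_tube below 0.1 N and contact force between red_tube and grey_tube below 0.1 N and contact force between red_tube and carton_a below 0.1 N and contact force between red_tube and carton_b below 0.1 N and contact force between red_tube and base_carton below 0.1 N and contact force between red_tube and beaker below 0.1 N and contact force between red_tube and dish below 0.1 N and distance of each of blue_tube, grey_tube, beaker, dish from where it was at the start of the episode below 0.02 m); the arm keeps its last pose, push and grip.
It fails at once if a green slide carton falls freely (faster than 0.6 m/s with no finger on it) ((linear speed of carton_a above 0.6 m/s and contact force between carton_a and the fingers below 0.05 N) or (linear speed of carton_b above 0.6 m/s and contact force between carton_b and the fingers below 0.05 N)).
It fails at once if another tube, the beaker or the dish is shifted by more than 20 mm or tipped ((distance of blue_tube from where it was at the start of the episode above 0.02 m or angle between blue_tube's own z axis and vertical above 0.3 rad) or (distance of grey_tube from where it was at the start of the episode above 0.02 m or angle between grey_tube's own z axis and vertical above 0.3 rad) or (distance of beaker from where it was at the start of the episode above 0.02 m or angle between beaker's own z axis and vertical above 0.3 rad) or (distance of dish from where it was at the start of the episode above 0.02 m or angle between dish's own z axis and vertical above 0.3 rad)).
It fails at once if the yellow carton is shifted by more than 30 mm (distance of base_carton_mid from where it was at the start of the episode above 0.03 m).
It also fails if it takes over 67 s, if anything falls off the work surface, if the arm or the gripper's body presses on something with over 40 N, if the wrist force passes 120 N, or if a joint passes its speed limit or range.

## Working session

There is one attempt and no reset: what is moved stays moved. The work goes in short steps, each a Python script; the robot and the scene stay as the last script left them, time stands still between calls to the robot, and variables do not carry over. Pictures are saved under pics/ and viewed, at most 10 in all, crops included, and the job is handed in when it is done.

```bash
mkdir -p pics; ls
python3 - <<'E'
from station import bot
import cv2,numpy as np
for n in("top","scene"):
    p=bot.camera(n); cv2.imwrite(f"pics/{n}0.png",p["color"][:,:,::-1])
    print(n,p["extrinsics"].round(3).tolist(),p["intrinsics"].tolist())
    for t in("sheet","carton_a_mid","base_carton_mid","rack","red_tube_mid","blue_tube","grey_tube","beaker","dish"):
        print(t,[(np.round(d["at"]).tolist(),round(d["score"],2)) for d in bot.place_of(t,p)[:3]])
E
```

```text
pics
top [[-0.006, -1.0, -0.004, 1.187], [-0.982, 0.007, -0.19, 559.944], [0.19, 0.003, -0.982, 874.276], [0.0, 0.0, 0.0, 1.0]] [[472.29066782913657, 0.0, 311.9495220732736], [0.0, 472.29066782913657, 234.67514747774064], [0.0, 0.0, 1.0]]
sheet [([535.0, 21.0, -0.0], 0.92)]
carton_a_mid [([447.0, 28.0, 20.0], 0.92)]
base_carton_mid [([500.0, -253.0, 14.0], 0.7)]
rack [([538.0, 255.0, 1.0], 0.65), ([714.0, 217.0, 1.0], 0.38)]
red_tube_mid [([463.0, 237.0, 71.0], 0.54)]
blue_tube [([533.0, 250.0, 7.0], 0.64)]
grey_tube [([609.0, 264.0, 7.0], 0.76)]
beaker [([724.0, -236.0, -2.0], 0.77)]
dish [([715.0, 213.0, -0.0], 0.62)]
scene [[0.562, 0.827, -0.009, -330.342], [0.714, -0.49, -0.5, -376.841], [-0.418, 0.274, -0.866, 1345.153], [0.0, 0.0, 0.0, 1.0]] [[610.7045087130938, 0.0, 324.0273955363306], [0.0, 610.7045087130938, 241.56540032053363], [0.0, 0.0, 1.0]]
sheet [([531.0, 24.0, -2.0], 0.92), ([728.0, -233.0, -0.0], 0.18)]
carton_a_mid [([451.0, 31.0, 14.0], 0.96)]
base_carton_mid [([497.0, -251.0, 15.0], 0.6), ([463.0, 240.0, 2.0], 0.25)]
rack [([536.0, 250.0, -1.0], 0.64)]
red_tube_mid [([463.0, 237.0, 69.0], 0.91)]
blue_tube [([536.0, 251.0, 4.0], 0.57)]
grey_tube [([614.0, 265.0, 11.0], 0.78)]
beaker [([728.0, -235.0, 1.0], 0.78)]
dish [([712.0, 216.0, -0.0], 0.78)]
```

View pics/top0.png

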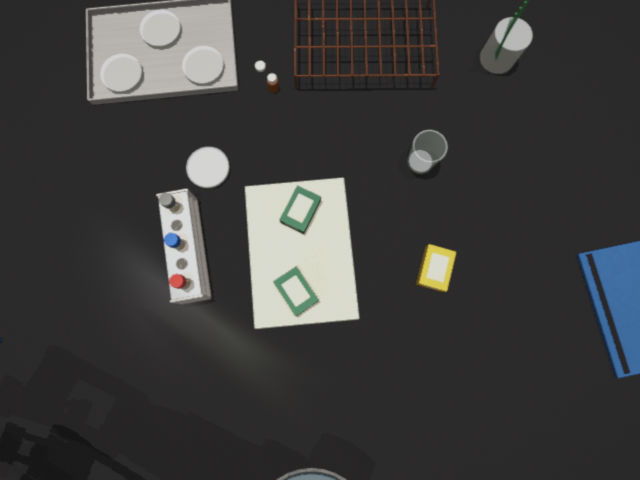

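View pics/scene0.png

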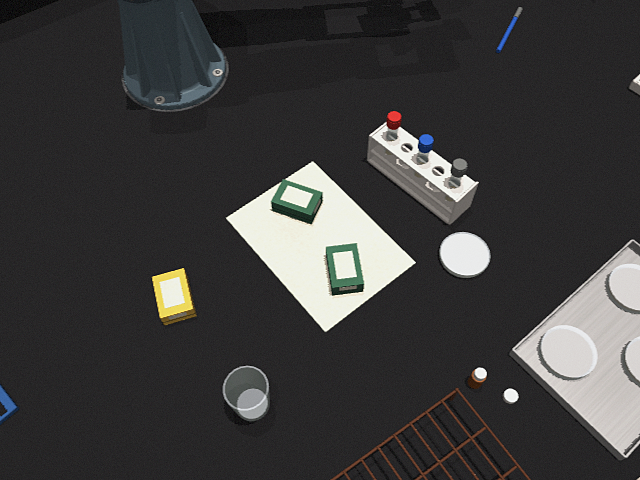

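The top view shows green cartons at pixels (301,210) and (296,291), yellow at (437,268), and the red cap at (178,281) in the rack's near-end hole. The scene view agrees. Next I measure the cartons from their labels, the cap and the sheet.

```bash
cat > h.py <<'E'
from station import bot
import cv2,numpy as np
from scipy.spatial.transform import Rotation as R
def back(p,uv,z):
    K,T=p["intrinsics"],p["extrinsics"]; Rm,t=T[:3,:3],T[:3,3]
    uv=np.atleast_2d(uv).astype(float)
    d=(np.linalg.inv(K)@np.c_[uv,np.ones(len(uv))].T).T@Rm
    c=-Rm.T@t
    return (c+d*((z-c[2])/d[:,2])[:,None])[:,:2]
def label(p,mask,z):
    """centre, yaw of long side, sizes of the white label inside a carton mask"""
    hsv=cv2.cvtColor(p["color"],cv2.COLOR_RGB2HSV)
    m=(cv2.erode(mask.astype(np.uint8),np.ones((5,5)))>0)&(hsv[...,1]<90)&(hsv[...,2]>140)
    n,l,s,_=cv2.connectedComponentsWithStats(m.astype(np.uint8))
    k=1+np.argmax(s[1:,4]); v,u=np.nonzero(l==k)
    P=back(p,np.c_[u,v],z); c=P.mean(0); w,V=np.linalg.eigh(np.cov(P.T))
    a=V[:,1]; return c,np.arctan2(a[1],a[0])%np.pi,np.sqrt(12*w[::-1])
def cartons(p,name,z=32):
    return [(*label(p,d["mask"],z),d["score"]) for d in bot.trace(name,p) if d["score"]>.4]
def down(yaw,tilt=0):   # tool down, closing line (tool y) at the given yaw
    x=np.array([np.sin(yaw),-np.cos(yaw),0]);y=np.array([np.cos(yaw),np.sin(yaw),0])
    return R.from_matrix(np.c_[x,y,np.cross(x,y)])
def best(pos,closeyaw):
    c=[]
    for k in(0,np.pi):
        o=down(closeyaw+k).as_rotvec(); q=bot.inverse_kinematics(pos,o)
        if q is not None: c.append((abs(q[5]),o))
    return min(c,key=lambda t:t[0])[1]
E
python3 - <<'E'
from h import *
for n in("top","scene"):
    p=bot.camera(n); print(n)
    for t in("carton_a_mid","base_carton_mid"):
        for c in cartons(p,t): print(t,c[0].round(1),c[1].round(3),c[2].round(1),round(c[3],2))
    h=cv2.cvtColor(p["color"],cv2.COLOR_RGB2HSV)
    for t,z in(("red_tube_mid",0),("sheet",0)):
        for d in bot.trace(t,p)[:2]:
            if t=="sheet":
                r=cv2.boxPoints(cv2.minAreaRect(back(p,np.argwhere(d["mask"])[:,::-1],0).astype(np.float32)));print("sheet",r.mean(0),r.round().tolist())
    m=((h[...,0]<8)|(h[...,0]>172))&(h[...,1]>170)&(h[...,2]>80)
    k,l,s,cc=cv2.connectedComponentsWithStats(m.astype(np.uint8));i=1+np.argmax(s[1:,4])
    print("red",cc[i].round(1),s[i],"at z119",back(p,cc[i],119).round(1))
    print("yaw rack", [back(p,np.array(cc[i]),131).round(1)])
    m=(abs(h[...,0].astype(int)-110)<12)&(h[...,1]>170)&(h[...,2]>100)
    k,l,s,cc=cv2.connectedComponentsWithStats(m.astype(np.uint8))
    for i in range(1,k):
        if 60<s[i,4]<600: print("blue",cc[i].round(1),back(p,cc[i],119).round(1))
E
```

```text
top
carton_a_mid [452.2  30.8] 0.592 [57.3 40.2] 0.62
base_carton_mid [ 497.1 -250.7] 2.857 [52.8 35.5] 0.7
sheet [538.6659    23.592566] [[381.0, 116.0], [399.0, -94.0], [696.0, -69.0], [679.0, 141.0]]
red [183.2 280. ] [183 279   2   3   4] at z119 [[466.1 228.6]]
yaw rack [array([[464.9, 225.3]])]
scene
carton_a_mid [452.3  29.9] 0.591 [53.8 35. ] 0.75
base_carton_mid [508.7 288. ] 0.662 [8.9 4. ] 0.66
sheet [537.4396    21.855742] [[379.0, 114.0], [398.0, -97.0], [696.0, -70.0], [676.0, 141.0]]
sheet [413.06598 290.44022] [[359.0, 316.0], [448.0, 242.0], [467.0, 265.0], [378.0, 338.0]]
red [393.6 119.2] [387 111  15  19 200] at z119 [[462.9 239.8]]
yaw rack [array([[470.7, 232.5]])]
blue [506.7  33.3] [[413.2 562.6]]
blue [426.  139.3] [[533.2 258.7]]
```

```bash
cat >> h.py <<'E'
def seed(p,uv,z):
    m=np.zeros((480,640),bool); u,v=map(int,uv); m[v-32:v+33,u-32:u+33]=1
    hsv=cv2.cvtColor(p["color"],cv2.COLOR_RGB2HSV)
    w=((hsv[...,1]<90)&(hsv[...,2]>140)).astype(np.uint8)
    _,l=cv2.connectedComponents(w,connectivity=4)
    return label(p,cv2.dilate((l==l[v,u]).astype(np.uint8),np.ones((5,5))),z)
E
python3 - <<'E'
from h import *
for n,S in(("top",((301,210),(296,291),(437,268))),("scene",((345,265),(297,197),(173,292)))):
    p=bot.camera(n)
    for s in S: c=seed(p,s,33 if s!=S[2] else 32); print(n,s,c[0].round(1),c[1].round(3),c[2].round(1))
    u,v=(178,281) if n=="top" else (394,119)
    for q in(("red",u,v),("blue",*((172,240) if n=="top" else (426,141)))):
        w=p["color"][q[2]-18:q[2]+19,q[1]-18:q[1]+19].astype(int); ch=0 if q[0]=="red" else 2
        m=w[...,ch]-np.delete(w,ch,2).max(2)>50
        yy,xx=np.nonzero(m); c=((xx.min()+xx.max())/2+q[1]-18,(yy.min()+yy.max())/2+q[2]-18)
        print(n,q[0],c,m.sum(),back(p,c,119).round(1))
E
```

```text
top (301, 210) [619.3  21.9] 2.683 [56.4 39. ]
top (296, 291) [452.2  30.7] 0.603 [57.1 40. ]
top (437, 268) [ 497.2 -250.8] 2.857 [52.7 35.5]
top red (np.float64(177.0), np.float64(280.5)) 181 [[465.3 239.8]]
top blue (np.float64(170.5), np.float64(239.5)) 139 [[540.1 255.3]]
scene (345, 265) [620.7  20.6] 2.671 [53.  36.3]
scene (297, 197) [452.9  29.6] 0.59 [53.6 35.1]
scene (173, 292) [ 497.6 -252.1] 2.845 [52.  34.7]
scene red (np.float64(394.0), np.float64(120.0)) 225 [[465.  239.1]]
scene blue (np.float64(426.0), np.float64(140.0)) 135 [[534.4 257.7]]
```

Both cameras agree to about 1.5 mm, so I'm moving the first carton now.

```bash
cat >> h.py <<'E'
Y=(497.4,-251.5,2.851)
def stack(c,level):
    cy=c[2]+np.pi/2
    o=best([c[0],c[1],160],cy); o2=best([Y[0],Y[1],200],Y[2]+np.pi/2)
    bot.command_gripper(1.0,25)
    bot.move_pose([c[0],c[1],220],o); 
    bot.servo_line([c[0],c[1],40],200)
    print("down hit",bot.servo_line([c[0],c[1],6],60,contact_N=8),bot.current_tool_pos())
    bot.command_gripper(0.0,25); bot.sleep(.2)
    z0=bot.current_tool_pos()[2]; print("open",bot.current_opening(),bot.current_grip_force())
    bot.servo_line([c[0],c[1],200],150); print("held",bot.current_opening())
    bot.move_pose([Y[0],Y[1],220],o2)
    zt=z0-1+32*level
    bot.servo_line([Y[0],Y[1],zt+12],150); bot.sleep(.2)
    hit=bot.servo_line([Y[0],Y[1],zt-2],20,contact_N=3)
    print("place",hit,bot.current_tool_pos(),"expected z",zt)
    return zt
def release():
    bot.command_gripper(0.9); bot.sleep(.3)
    x,y,z=bot.current_tool_pos(); bot.servo_line([x,y,z+12],30); bot.servo_line([x,y,z+130],200)
E
python3 - <<'E'
from h import *
stack((452.5,30.2,.597),1)
release()
# retreat sideways to look
bot.move_pose([620,21.2,220],best([620,21.2,160],2.677+np.pi/2))
for n in("top","scene"):
    p=bot.camera(n); cv2.imwrite(f"pics/{n}1.png",p["color"][:,:,::-1])
    s=(440,262) if n=="top" else (168,278)
    c=seed(p,s,65); print(n,c[0].round(1),c[1].round(3),c[2].round(1))
print(bot.current_time_s())
E
```

```text
Traceback (most recent call last):
  File "h.py", line 38, in stack
    o=best([c[0],c[1],160],cy); o2=best([Y[0],Y[1],200],Y[2]+np.pi/2)
  File "h.py", line 28, in best
    return min(c,key=lambda t:t[0])[1]
           ~~~^^^^^^^^^^^^^^^^^^^^^
ValueError: min() iterable argument is empty
```

The tool z came out pointing up, so I'm fixing the sign of x.

```bash
sed -i 's/x=np.array(\[np.sin(yaw),-np.cos(yaw),0\])/x=np.array([-np.sin(yaw),np.cos(yaw),0])/' h.py
python3 - <<'E'
from h import *
stack((452.5,30.2,.597),1)
release()
bot.move_pose([620,21.2,220],best([620,21.2,160],2.677+np.pi/2))
for n in("top","scene"):
    p=bot.camera(n); cv2.imwrite(f"pics/{n}1.png",p["color"][:,:,::-1])
    s=(440,262) if n=="top" else (168,278)
    c=seed(p,s,65); print(n,c[0].round(1),c[1].round(3),c[2].round(1))
print(bot.current_time_s())
E
```

```text
down hit False [452.42825068  30.2171503    5.81865461]
open 0.6312064273260136 24.964302917942405
held 0.6334297968043476
place True [ 497.28275036 -251.41163929   38.1165601 ] expected z 37.155525795675146
top [ 495.3 -248.1] 2.815 [80.7 52.5]
scene [ 497.7 -249.7] 2.843 [53.4 36.6]
15.3833
```

View pics/scene1.png

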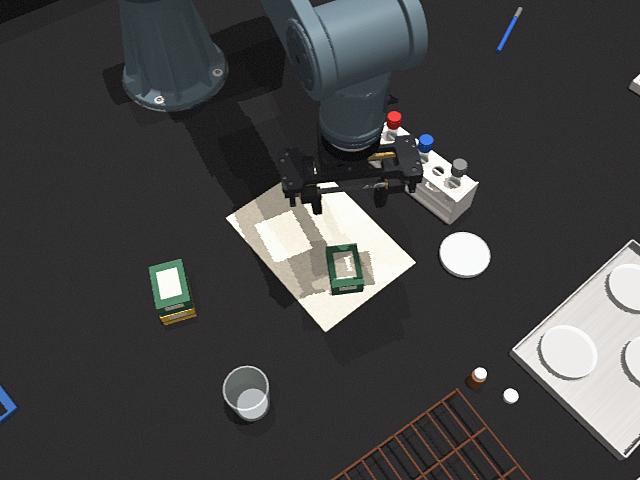

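The first carton sits squarely on the yellow one, label at pixel (168,283), with an offset of about 2 mm. On to the second.

Run:
```python
from h import *
stack((620,21.2,2.677),2)
release()
bot.move_pose([480,60,260],best([465,239.5,220],np.pi/2+.18))
for n in("top","scene"):
    p=bot.camera(n); cv2.imwrite(f"pics/{n}2.png",p["color"][:,:,::-1])
    c=seed(p,(445,265) if n=="top" else (165,268),97); print(n,c[0].round(1),c[1].round(3),c[2].round(1))
print(bot.current_time_s())
# plan the tube: tilt check
o=R.from_rotvec(best([465,239.5,220],np.pi/2+.18))
q=bot.inverse_kinematics([465,239.5,100],o.as_rotvec());print(q)
for yaw in(0,.18,-.18):
  for k in(0,np.pi):
    for t in(-.785,.785):
        # tool z after tilting about horizontal closing line
        oo=R.from_rotvec(t*np.array([-np.sin(yaw),np.cos(yaw),0]))*down(np.pi/2+yaw+k)
        ax=oo.as_matrix()[:,2]; tcp=np.array([536,22,144])-ax*31.5
        q=bot.inverse_kinematics(tcp,oo.as_rotvec()); print(yaw,k,t,ax.round(2),None if q is None else np.round(q,2))
```

```text
down hit False [619.99000409  21.2239282    5.82600466]
open 0.6313568114903451 24.99965886119753
held 0.6298652301622703
place True [ 497.27746816 -251.42663962   70.16236636] expected z 69.25027874813043
top [ 499.8 -248.9] 2.854 [80.  52.6]
scene [ 501.2 -250.8] 2.867 [53.2 36.4]
28.6917
[ 2.48453393e-01  2.39208302e-01  1.84616760e+00 -4.44089210e-16
  1.05621675e+00 -1.50234293e+00]
0 0 -0.785 [ 0.71 -0.   -0.71] [-0.34 -0.27  2.41  0.78  0.34 -2.56]
0 0 0.785 [-0.71  0.   -0.71] [-0.12  0.78  1.11 -0.1   2.04 -1.7 ]
0 3.141592653589793 -0.785 [ 0.71  0.   -0.71] [-0.34 -0.27  2.41  0.78  0.34  0.58]
0 3.141592653589793 0.785 [-0.71  0.   -0.71] [-0.12  0.78  1.11 -0.1   2.04  1.44]
0.18 0 -0.785 [ 0.7   0.13 -0.71] [-0.48 -0.26  2.4   0.98  0.55 -2.97]
0.18 0 0.785 [-0.7  -0.13 -0.71] [-0.07  0.77  1.11 -0.19  2.02 -1.83]
0.18 3.141592653589793 -0.785 [ 0.7   0.13 -0.71] [-0.48 -0.26  2.4   0.98  0.55  0.17]
0.18 3.141592653589793 0.785 [-0.7  -0.13 -0.71] [-0.07  0.77  1.11 -0.19  2.02  1.31]
-0.18 0 -0.785 [ 0.7  -0.13 -0.71] [-0.18 -0.24  2.39  0.    0.21 -1.57]
-0.18 0 0.785 [-0.7   0.13 -0.71] [-0.18  0.77  1.12 -0.    2.04 -1.57]
-0.18 3.141592653589793 -0.785 [ 0.7  -0.13 -0.71] [-0.18 -0.24  2.39  0.    0.21  1.57]
-0.18 3.141592653589793 0.785 [-0.7   0.13 -0.71] [-0.18  0.77  1.12 -0.    2.04  1.57]
```

View pics/scene2.png

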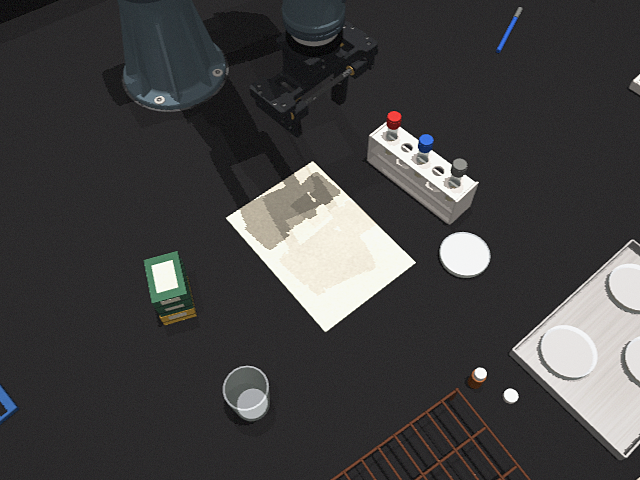

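The column of three is square, top label at pixel (165,277), offset under 5 mm. Now the tube, gripped on the cap and closing across the rack.

Run:
```python
from h import *
P=[465,239.5]; o=best([*P,220],np.pi/2+.16)
bot.command_gripper(.6,30)
bot.move_pose([*P,240],o); bot.servo_line([*P,150],200)
print("hit",bot.servo_line([*P,100],60,contact_N=6))
bot.command_gripper(0.0,30); bot.sleep(.2); print("open mm",bot.current_opening()*88,bot.current_grip_force())
bot.servo_line([*P,190],60); bot.sleep(.2); bot.servo_line([*P,250],120); print("held",bot.current_opening()*88)
bot.move_pose([536,22,260],best([536,22,260],np.pi/2-.18))
oo=R.from_rotvec(.785*np.array([np.sin(.18),np.cos(.18),0]))*R.from_rotvec(bot.current_ee_rot())
tcp=np.array([536,22,144])-oo.as_matrix()[:,2]*31.5
bot.servo_line(tcp,60,ori=oo.as_rotvec()); bot.sleep(.5)
print(bot.current_tool_pos(),bot.current_opening()*88,bot.current_grip_force(),bot.current_time_s())
p=bot.camera("scene"); cv2.imwrite("pics/scene3.png",p["color"][:,:,::-1])
for t in("red_tube_mid","red_tube_foot"):
  print(t,[(np.round(d["at"]),d["score"]) for d in bot.place_of(t,p)[:2]])
```

```text
hit False
open mm 23.722010860087586 29.991123005747795
held 23.472848625196683
[557.89395816  18.01588083 166.32607221] 23.90706270351744 29.997871443629265 39.675
red_tube_mid [(array([539.,  21., 141.]), 0.53)]
red_tube_foot [(array([494.,  32.,  96.]), 0.58)]
```

View pics/scene3.png

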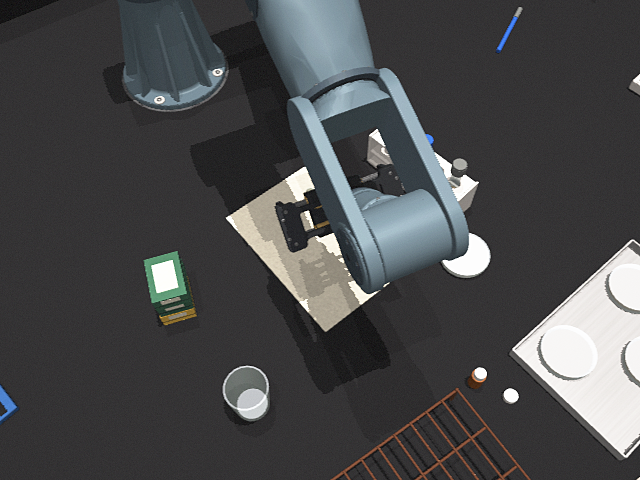

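The arm hides the tube in this view. The pose estimate puts its middle at (539,21,141) and its foot at z≈96, a 45° slant, and the grip is firm. The column is intact at pixel (167,285). Handing in.

```bash
python3 -c "
from station import bot
print(bot.close_job())"
```

```text
the job is handed in; nothing more can be done
None
```

The job is handed in, but no verdict came back: both green cartons are stacked squarely on the yellow one (offsets under 5 mm), and the red-capped tube is held at about 45° over the middle of the sheet with its foot about 96 mm up, after about 40 s of the 67 s allowed.

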